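# Set the air gap of a magnetic-circuit trainer with a gauge blade

## Robot

A 7-joint arm with a two-finger parallel gripper is mounted at the origin on the work surface. World frame = base frame: x ahead of the robot, y to its left, z up, the work surface at z = 0. Lengths are in m, angles in rad, forces in N, time in s.
With the tool pointing down it reaches from about 0.4 to 0.875 m from the base axis. Payload 19.3 kg.
Tool frame: the origin (TCP) lies on the centre line of the jaws, within the pads' length; the fingertips stand 19 mm ahead of it and the grasp point (between the pads) is the TCP (bot.nose_length is the distance from the TCP to the fingertips, in m); y points along the fingers, z is the direction in which the jaws open and shut, and the axes are right-handed (so a half turn about y gives the same grasp; the last joint's range is limited). The gripper opens to 85 mm and grips with 20 to 120 N. Pads are 22 mm wide; open, the fingers measure 114 mm over their backs; the gripper's body (76 mm by 85 mm) begins 54 mm behind the grasp point. The pads swing forward as they close: fully open they stand 13 mm farther back than shut.
Start: joints at [-1.354, 0.521, -0.036, 1.599, 0.021, 1.021, -0.113], TCP at [0.177, 0.599, 0.25] pointing down, gripper open.
Joint ranges: [-2.91, 2.91], [-0.3, 2.13], [-1.5, 1.42], [0.17, 2.43], [-1.26, 4.41], [0.16, 1.93], [-2.52, 2.52]. Speed limits (rad/s): [1.89, 1.89, 2.39, 2.39, 3.01, 3.01, 3.01].

## Interface

Orientations are given as [roll, pitch, yaw] about the fixed x, y, z axes, in that order (R = Rz(yaw) Ry(pitch) Rx(roll)).
In Python, from workcell import observe, cams, workorder, bot gives the robot as it stands. The module is installed in compiled form; this text tells all that it offers.
- The arm moves only by the tool apply_moves, never from a script. Its arguments are lists of equal length, an entry for each row: "jaw": the opening, from -1 (shut) to 1 (fully open), so that 0 is half open; "translation": the shift along the world's x, y, z in m, a list of three; "angular": the turn, a rotation vector about the world's x, y, z in degrees, a list of three. In form: {"jaw": [jaw, ...], "translation": [[x, y, z], ...], "angular": [[ax, ay, az], ...]}. A call has 1 to 5 rows; each row is the pose to reach, as a shift and turn from the pose commanded when the call began; what a row does not reach only later rows make up. A row lasts 1/10 s, in which the tool goes at most 50 mm and 8.59 degrees, less where a joint would pass 70% of its speed; a pose out of reach is approached as far as the arm can. A call with a gripper value outside its range is refused whole. The fingers move at their own pace and stop on an object; "newtons" is the grip in N (left out, the last holds). Time passes only in rows, so rows that repeat a pose let the fingers close. It gives the time, the measured TCP pose, the force and the opening at its end, in the units of the state.
- observe(): the state, without advancing time (a new reading comes with each control period).
- cams.grab_frame(name): name is "scene" or "side" or "wrist"; returns a dict with "pixels" (420x560x3 uint8, red, green, blue), "mtx" (3x3 intrinsics, pixels), "R" (3x3) and "t" (3): a world point X has camera coordinates R X + t. Camera axes: x right, y down, z forward; pixel columns grow to the right and rows downward; lengths in m; the calibration is good to about 2 mm. A picture is of the moment at which its call begins. There is no depth.
- workorder.job_done(): hands the job in, once; it reports no verdict.
The state is a dict: "clock": time; "qpos": joint angles; "qd": joint speeds; "joint_efforts": joint torques, N m; "position": TCP position; "tool_rot": TCP orientation; "force": force on the tool from outside, world axes, zero at the start; "moment": the same for the moment, N m; "grip_width": finger opening in m.
Only numpy, scipy, OpenCV 4.12 (cv2) and the standard library are available. Lean on these libraries where they do the work, as an engineer would, in place of code of your own. Each camera call takes 0.05 s, during which the arm holds its last target. There are 200 camera calls.

## Task

Lay the gauge blade with the orange handle on the trainer's steel ledge and slide it under the pole until its tip reaches the brass stop. Then turn the red T-handle clockwise until the blade just drags, so that it takes a light pull of about 4 N to slide it, and never clamp it hard. Leave the blade in the gap up to the stop, let go of everything and do not disturb the spool, the bottle or the screwdriver.

Things in the scene. Friction and masses are not known exactly. Their poses are not given: they have to be found in the camera images.
- trainer: Fixed C-shaped magnet stand with blue column and arm. Origin: on the bench, on the screw axis; own x is the way the blade is pushed in, z up. A steel ledge 40 mm wide, top 50 mm over the bench, runs from x -120 to +30; base plate 12 mm thick, 110 wide, x -140 to +100. Top arm: x -20 to +78, 60 wide, z 120 to 144; column at x +46 to +78. A round pole shoe, 32 across, hangs over it on the axis
- stop (a point): Foot of the face of the brass stop that stands on the ledge behind the pole, 26 mm along the trainer's x, on the ledge's top (50 mm over the bench) and centre line; the stop is 20 mm tall and 40 wide
- plunger: Dark plunger, 26 mm across, driven up and down by the screw. Origin on the axis, 68.4 to 70 mm over the bench at the start, nominally 12 mm above the lower face of the brass pole shoe it carries; the shoe is screwed in to an unknown depth, so its face lies up to 1.4 mm higher or lower. The shoe is sprung: once it touches the blade, each further mm of plunger travel adds about 6.5 N of squeeze
- screw: Red T-handle of the adjusting screw, turning on a vertical axis: bar 50 mm long (own x), 12 thick (own y), 28 tall, underside 156 mm over the bench. Origin on the axis, 152 mm over the bench, z up. Clockwise from above lowers the plunger 4 mm per radian. Friction (0.12 N m) holds it where it is left. At the start the gap exceeds the blade by 1 to 5.5 mm: up to 1.7 rad of turning
- screw_grip (a point): Middle of the T-handle's bar, on the screw axis, 170 mm over the bench: where to pinch it across its 12 mm thickness
- blade: Loose gauge, 110 g: aluminium blade 4 mm thick, 24 wide (tip 16) with an upright orange handle. Origin on the underside below the handle's centre; own x points to the tip, 125 mm away; the rear end is 17 mm behind. Handle 34 mm long (x), 12 thick (y), from 4 to 50 mm above the origin. Starts flat on the bench. In the gap the pull that slides it is about 1 to 1.2 times the squeeze
- blade_tip (a point): The blade's tip, centre of its end, 125 mm along x from the blade's origin, 2 mm above its underside. A gripper that bears down on the handle as it closes presses the blade on the ledge and adds to the drag: ease that off, or the pull felt is too big
- spool: Bystander: green solder spool, 48 mm across, 45 mm tall, standing; origin under its centre
- bottle: Bystander: clear bottle with a blue cap, 64 mm across, 190 mm tall, standing; origin under its centre
- driver: Bystander: yellow screwdriver lying on the bench; origin under its middle

How it is judged:
By the outcome, as a careful person would: the job done as asked, in the order asked, and still so for the second after the job is handed in, with the robot touching nothing.
It also fails if it takes over 72 s, if anything falls off the work surface, if the arm or the gripper's body presses on something with over 40 N, if the wrist force passes 120 N, or if a joint passes its speed limit or range.

## Working session

There is one attempt and no reset: what is moved stays moved. The work goes in short steps, Python scripts to look and compute and a tool call to move; the robot and the scene stay as the last step left them, time stands still between calls to the robot, and variables do not carry over. Pictures are saved under pics/ and viewed, about 8 in all and at most 12, crops included, and the job is handed in when it is done.

Besides the shell and the picture viewer there is one more tool, called after "Call:" as name(argument=value, ...) on one line, values as JSON. apply_moves: Moves the arm, as the interface text tells. Its arguments: {"type":"object","properties":{"jaw":{"type":"array"},"translation":{"type":"array"},"angular":{"type":"array"},"newtons":{"type":"number"}},"required":["jaw","translation","angular"]}

```bash
mkdir -p pics
python3 - <<'E'
from workcell import observe, cams, workorder, bot
import cv2,pickle,numpy as np
s=observe(); print({k:np.round(v,4).tolist() for k,v in s.items()}); print(bot.nose_length)
d={}
for n in ("scene","side","wrist"):
    f=cams.grab_frame(n); d[n]=f; cv2.imwrite(f"pics/{n}0.png",f["pixels"][:,:,::-1])
    print(n,f["mtx"].tolist(), (-f["R"].T@f["t"]).round(3), f["R"][2].round(2))
pickle.dump(d,open("d0.pkl","wb"))
E
```

```text
{'clock': 0.0, 'qpos': [-1.3542, 0.522, -0.0363, 1.6, 0.0212, 1.0211, -0.1128], 'qd': [0.001, -0.0009, 0.0012, 0.0, 0.0009, 0.0002, 0.0011], 'joint_efforts': [-0.0006, -92.7099, 1.9796, -36.993, 0.0178, 0.0082, 0.0], 'position': [0.1767, 0.5992, 0.2497], 'tool_rot': [-1.5719, -0.0001, -0.2868], 'force': [0.5034, 0.2862, -0.2319], 'moment': [-0.0319, 0.0259, -0.0579], 'grip_width': 0.0856}
0.019
scene [[539.2450538997585, 0.0, 269.2769448691436], [0.0, 539.2450538997585, 215.69504494436825], [0.0, 0.0, 1.0]] [1.343 0.405 0.967] [-0.64 -0.31 -0.7 ]
side [[443.3127053191804, 0.0, 286.4352875904359], [0.0, 443.3127053191804, 205.83764815604263], [0.0, 0.0, 1.0]] [-0.015 -0.588  0.985] [ 0.48  0.5  -0.72]
wrist [[313.2827828943423, 0.0, 278.1417852608353], [0.0, 313.2827828943423, 211.71578572975778], [0.0, 0.0, 1.0]] [0.109 0.62  0.373] [ 0.27 -0.08 -0.96]
```

View pics/scene0.png

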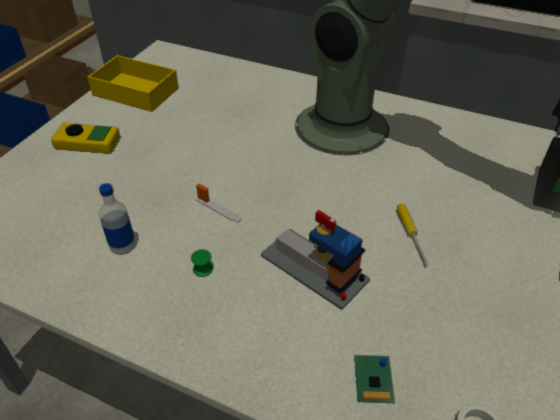

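View pics/side0.png

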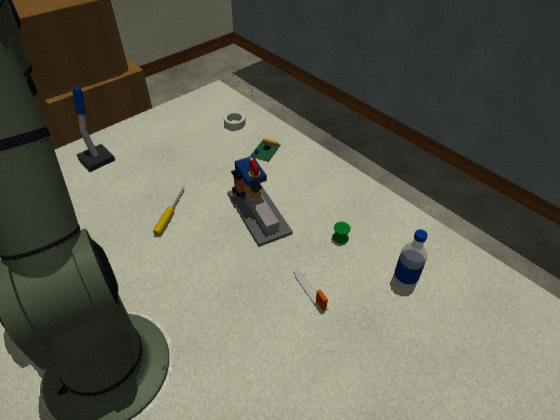

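The scene view shows the blade at about (203,192) to (240,219), with the handle at its upper-left end. The trainer is around (315,265), with its ledge entry at (280,240) and the column to the right. In the side view the blade handle is at (321,300) and its tip at (295,272). The trainer runs from about (270,235) to (240,185).

```bash
cat > h.py <<'E'
import numpy as np,cv2,pickle
def ray(f,uv):
    p=np.linalg.solve(f["mtx"],np.array([uv[0],uv[1],1.])); return -f["R"].T@f["t"], f["R"].T@p
def plane(f,uv,z):
    o,d=ray(f,uv); return o+d*(z-o[2])/d[2]
def tri(f,a,g,b):
    o1,d1=ray(f,a);o2,d2=ray(g,b)
    s=np.linalg.lstsq(np.c_[d1,-d2],o2-o1,rcond=None)[0]
    p,q=o1+s[0]*d1,o2+s[1]*d2; return (p+q)/2,np.linalg.norm(p-q)
def proj(f,X):
    c=f["R"]@X+f["t"]; p=f["mtx"]@c; return p[:2]/p[2]
def mask(f,lo,hi):
    h=cv2.cvtColor(f["pixels"],cv2.COLOR_RGB2HSV); return cv2.inRange(h,lo,hi)
E
python3 - <<'E'
from h import *
d=pickle.load(open("d0.pkl","rb"))
S,T=d["scene"],d["side"]
def crop(f,x,y,w,h,k): return cv2.resize(f["pixels"][y:y+h,x:x+w],None,fx=k,fy=k,interpolation=cv2.INTER_CUBIC)
a=crop(S,255,205,120,100,4)[:, :400]; 
out=np.zeros((600,800,3),np.uint8)
for i,(f,x,y,w,h,k) in enumerate([(S,257,205,115,100,3.4),(T,215,150,85,100,3.4),(S,185,175,70,55,5.5),(T,285,260,50,60,5)]):
    c=crop(f,x,y,w,h,k)[:300 if i>1 else 340,:400]; r,q=divmod(i,2)
    y0=[0,300][r]; c=c[:300]; out[y0:y0+c.shape[0],q*400:q*400+c.shape[1]]=c
cv2.imwrite("pics/crops.png",np.clip(out[:,:,::-1]*1.5,0,255).astype(np.uint8))
for n,lo,hi in [("orange",(5,190,90),(13,255,255)),("red",(0,190,60),(3,255,255)),("blue",(105,150,30),(120,255,255)),("green",(50,150,30),(80,255,255)),("yellow",(20,150,100),(32,255,255))]:
    for nm,f in (("scene",S),("side",T)):
        k,_,st,c=cv2.connectedComponentsWithStats(mask(f,lo,hi))
        print(n,nm,[(st[i].tolist(),c[i].round(1).tolist()) for i in range(1,k) if st[i,4]>12])
E
```

```text
orange scene [([197, 184, 10, 7, 35], [201.4, 187.3])]
orange side [([317, 290, 10, 12, 53], [321.7, 295.3])]
red scene [([316, 211, 19, 20, 184], [324.6, 220.2]), ([341, 293, 5, 7, 28], [343.0, 296.0])]
red side [([250, 160, 9, 15, 46], [254.2, 166.0])]
blue scene [([0, 25, 25, 47, 818], [9.4, 46.8]), ([0, 93, 49, 55, 1793], [18.8, 118.6]), ([100, 184, 12, 12, 121], [105.8, 189.5]), ([104, 221, 29, 27, 483], [119.4, 236.1]), ([310, 226, 51, 41, 1110], [338.4, 244.8]), ([380, 359, 7, 8, 37], [382.7, 362.2])]
blue side [([73, 87, 12, 27, 232], [78.6, 100.2]), ([255, 149, 3, 5, 13], [256.2, 151.0]), ([235, 156, 31, 30, 383], [248.1, 171.4]), ([241, 194, 4, 5, 13], [242.5, 196.1]), ([414, 230, 13, 12, 121], [420.1, 235.4]), ([395, 258, 28, 26, 374], [406.3, 273.6])]
green scene [([192, 250, 20, 26, 408], [201.6, 262.5])]
green side [([255, 142, 24, 18, 137], [265.3, 151.2]), ([333, 222, 17, 22, 277], [340.9, 232.3])]
yellow scene [([88, 55, 88, 39, 763], [133.1, 79.2]), ([51, 123, 67, 24, 694], [81.9, 135.9]), ([397, 204, 20, 30, 258], [406.4, 218.4]), ([317, 226, 11, 8, 42], [321.4, 230.4]), ([363, 391, 27, 8, 158], [376.0, 394.5])]
yellow side [([153, 207, 21, 26, 207], [163.4, 219.4])]
```

View pics/crops.png

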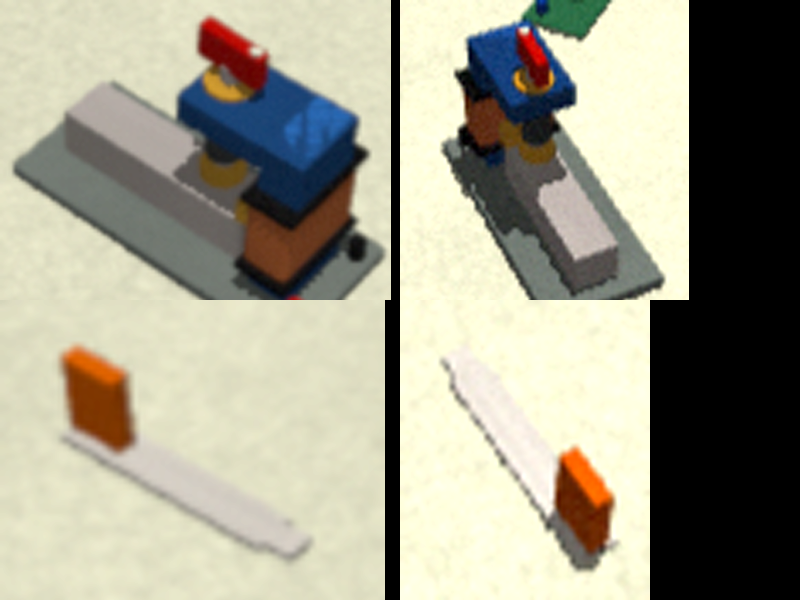

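The crops show the handle upright on the blade, the ledge end corners clearly, and the T-bar lying roughly along the trainer's x. Next I compute the positions.

Run:
```python
from h import *
d=pickle.load(open("d0.pkl","rb"))
S,T=d["scene"],d["side"]
s=lambda x,y:(257+x/3.4,205+y/3.4)
t=lambda x,y:(215+(x-400)/3.4,150+y/3.4)
sb=lambda x,y:(185+x/5.5,175+(y-300)/5.5)
tb=lambda x,y:(285+(x-400)/5,260+(y-300)/5)
def P(n,v,z): print(n,[plane(f,p,z).round(4).tolist()[:2] for f,p in v])
P("ledgeL",[(S,s(67,114)),(T,t(617,240))],.05)
P("ledgeR",[(S,s(111,84)),(T,t(573,260))],.05)
P("base corner L",[(S,s(14,164)),(T,t(664,278))],.012)
P("base corner Back",[(T,t(443,145))],.012)
P("base far right",[(S,s(384,248))],.012)
P("ledge edge",[(S,s(245,212))],.05)
P("bar end near rob",[(S,s(205,21)),(T,t(524,31))],.184)
P("bar end far",[(S,s(262,53)),(T,t(544,76))],.184)
P("handle top",[(S,sb(97,363)),(T,tb(584,478))],.05)
P("handle top rear",[(S,sb(70,351)),(T,tb(607,500))],.05)
P("handle top front",[(S,sb(126,375)),(T,tb(568,452))],.05)
P("tip",[(S,sb(303,548)),(T,tb(453,356))],.003)
P("arm front L",[(S,s(180,97))],.144)
P("arm back corners",[(S,s(357,118)),(S,s(300,165)),(T,t(470,38)),(T,t(528,24)),(T,t(575,85)),(T,t(510,105))],.144)
P("spool",[(S,(201.6,262.5)),(T,(340.9,232.3))],.022)
P("bottlecap",[(S,(105.8,189.5)),(T,(420.1,235.4))],.18)
P("driver",[(S,(406.4,218.4)),(T,(163.4,219.4))],.012)
```

```text
ledgeL [[0.5605, 0.0412], [0.5577, 0.0375]]
ledgeR [[0.5216, 0.0569], [0.5158, 0.0455]]
base corner L [[0.5869, 0.0127], [0.5812, 0.0038]]
base corner Back [[0.5416, 0.2585]]
base far right [[0.5503, 0.2687]]
ledge edge [[0.5911, 0.183]]
bar end near rob [[0.5679, 0.1383], [0.5753, 0.1711]]
bar end far [[0.5794, 0.1799], [0.5514, 0.1176]]
handle top [[0.4737, -0.2099], [0.4684, -0.2177]]
handle top rear [[0.4717, -0.2258], [0.4677, -0.234]]
handle top front [[0.4754, -0.1932], [0.4734, -0.2019]]
tip [[0.5013, -0.0888], [0.4959, -0.098]]
arm front L [[0.5981, 0.1359]]
arm back corners [[0.569, 0.241], [0.62, 0.2224], [0.5643, 0.2328], [0.6134, 0.2139], [0.5915, 0.127], [0.5358, 0.1443]]
spool [[0.6784, -0.0952], [0.6762, -0.0969]]
bottlecap [[0.6956, -0.3121], [0.6961, -0.3118]]
driver [[0.3281, 0.2924], [0.3316, 0.2956]]
```

Call:
apply_moves(jaw=[1, 1, 1, 1, 1], translation=[[0.027, -0.04, 0.006], [0.054, -0.08, 0.012], [0.081, -0.12, 0.018], [0.108, -0.16, 0.024], [0.135, -0.2, 0.03]], angular=[[0, 0, -6], [0, 0, -12], [0, 0, -18], [0, 0, -24], [0, 0, -30]])

```text
clock: 0.65
position: [0.3126, 0.3976, 0.2805]
tool_rot: [-1.571, 0.0, -0.815]
force: [1.8, -0.1, -0.5]
grip_width: 0.0853
```

Call:
apply_moves(jaw=[1, 1, 1, 1, 1], translation=[[0.027, -0.04, 0], [0.054, -0.08, 0], [0.081, -0.12, 0], [0.108, -0.16, 0], [0.135, -0.2, 0]], angular=[[0, 0, -6], [0, 0, -12], [0, 0, -18], [0, 0, -24], [0, 0, -30]])

```text
clock: 1.15
position: [0.4475, 0.1977, 0.2804]
tool_rot: [-1.571, 0.0, -1.338]
force: [1.4, 1.0, 0.1]
grip_width: 0.0857
```

Call:
apply_moves(jaw=[1, 1, 1, 1, 1], translation=[[0.005, -0.045, 0], [0.01, -0.09, 0], [0.014, -0.135, 0], [0.018, -0.18, 0], [0.02, -0.225, 0]], angular=[[0, 0, -6], [0, 0, -12], [0, 0, -18], [0, 0, -24], [0, 0, -26.5]])

```text
clock: 1.65
position: [0.4667, -0.0273, 0.2804]
tool_rot: [-1.571, 0.0, -1.8]
force: [0.5, 0.8, -0.6]
grip_width: 0.0853
```

Call:
apply_moves(jaw=[1, 1, 1, 1, 1], translation=[[0.002, -0.045, -0.01], [0.004, -0.09, -0.02], [0.006, -0.135, -0.03], [0.006, -0.17, -0.04], [0.006, -0.17, -0.04]], angular=[[0, 0, 0], [0, 0, 0], [0, 0, 0], [0, 0, 0], [0, 0, 0]])

```text
clock: 2.15
position: [0.4714, -0.2001, 0.2393]
tool_rot: [-1.572, -0.002, -1.802]
force: [0.2, 0.0, 0.5]
grip_width: 0.085
```

Run:
```python
from workcell import observe, cams
from h import *
f=cams.grab_frame("wrist"); pickle.dump(f,open("w1.pkl","wb"))
cv2.imwrite("pics/w1.png",np.clip(f["pixels"][:,:,::-1]*1.4,0,255).astype(np.uint8))
m=mask(f,(5,190,60),(14,255,255)); k,_,st,c=cv2.connectedComponentsWithStats(m)
print([(st[i].tolist(),c[i].round(1).tolist()) for i in range(1,k) if st[i,4]>30])
print((-f["R"].T@f["t"]).round(3),proj(f,np.array([.471,-.214,.05])))
```

```text
[]
[ 0.489 -0.13   0.363] [280.2628841  205.34719998]
```

View pics/w1.png

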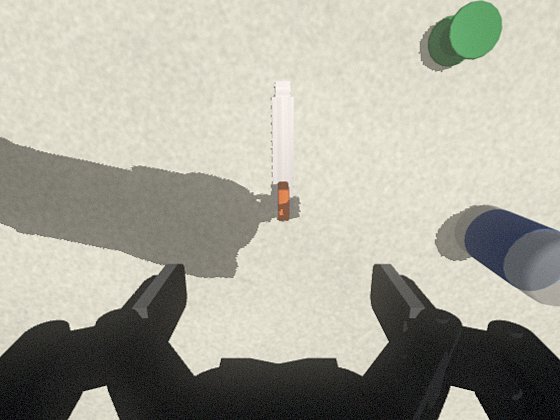

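The wrist view shows the tip at (283,81), the blade running straight down the image, and the handle at (283,182–220). The blade is nearly aligned with the jaws.

Run:
```python
from h import *
f=pickle.load(open("w1.pkl","rb")); I=f["pixels"]
for r in range(176,226,2): print(r,I[r,272:298:2].astype(int).tolist() if r in(186,196,212) else I[r,284].tolist())
h=cv2.cvtColor(I,cv2.COLOR_RGB2HSV)
m=((h[...,1]>120)&((h[...,0]<20))).astype(np.uint8); m[:,:250]=0;m[:,320:]=0;m[:170]=0
for r in range(178,226,3):
    x=np.flatnonzero(m[r]); print(r,x.min() if len(x) else None,x.max() if len(x) else None)
# blade: bright rows
for r in (83,86,92,100,110,120,140,160,175):
    g=I[r,260:310].astype(int); b=g[:,2]-g[:,0]  # blade bluish vs bench yellowish
    x=np.flatnonzero(b>-8)+260; print(r,x.min() if len(x) else None,x.max() if len(x) else None)
c=I[76:90,283].astype(int); print(c.tolist())
```

```text
176 [165, 159, 156]
178 [166, 159, 156]
180 [168, 167, 164]
182 [91, 62, 48]
184 [89, 61, 47]
186 [[97, 94, 88], [93, 90, 87], [102, 101, 96], [91, 66, 53], [92, 65, 50], [96, 66, 52], [94, 66, 48], [89, 59, 44], [121, 106, 97], [163, 158, 155], [154, 149, 146], [156, 151, 143], [155, 152, 139]]
188 [90, 62, 49]
190 [150, 91, 59]
192 [160, 98, 63]
194 [159, 100, 64]
196 [[99, 96, 89], [100, 93, 92], [93, 93, 91], [119, 77, 51], [158, 95, 60], [158, 98, 64], [159, 97, 61], [164, 101, 65], [146, 87, 54], [169, 168, 167], [155, 151, 148], [108, 104, 95], [140, 136, 125]]
198 [157, 96, 58]
200 [161, 101, 66]
202 [168, 100, 62]
204 [87, 58, 42]
206 [97, 64, 47]
208 [97, 65, 50]
210 [94, 64, 48]
212 [[103, 101, 93], [99, 99, 89], [103, 100, 96], [109, 74, 56], [164, 100, 61], [145, 89, 56], [94, 66, 50], [96, 68, 54], [96, 67, 53], [98, 97, 91], [101, 99, 90], [101, 97, 88], [102, 102, 95]]
214 [91, 62, 48]
216 [92, 62, 45]
218 [89, 61, 45]
220 [113, 94, 78]
222 [155, 152, 143]
224 [154, 152, 142]
178 None None
181 None None
184 279 287
187 280 287
190 278 288
193 278 288
196 278 288
199 278 288
202 278 288
205 278 288
208 279 288
211 278 288
214 279 288
217 279 288
220 None None
223 None None
83 275 289
86 276 280
92 283 287
100 272 289
110 279 292
120 275 285
140 274 292
160 272 272
175 288 288
[[158, 157, 144], [162, 159, 149], [164, 160, 149], [166, 164, 152], [168, 165, 156], [173, 168, 165], [177, 172, 169], [178, 172, 169], [181, 174, 172], [174, 169, 165], [176, 172, 167], [178, 172, 170], [178, 175, 170], [177, 172, 170]]
```

Run:
```python
from h import *
f=pickle.load(open("w1.pkl","rb"))
P=lambda u,v,z: plane(f,(u,v),z)[:2]
a,b=P(283.2,189,.05),P(283.5,219.7,.05); t=P(282.5,80.5,.004)
c=(a+b)/2; print("front,rear",a,b,np.linalg.norm(a-b),"c",c)
print("width",P(278,200,.05)-P(289,200,.05))
print("tip",t,np.linalg.norm(t-c),np.degrees(np.arctan2(*(t-c)[::-1])))
print("handle foot front",P(283.3,181.5,.004))
```

```text
front,rear [ 0.47783769 -0.19788081] [ 0.47075506 -0.22996318] 0.0328548604303333 c [ 0.47429637 -0.213922  ]
width [-0.01101651  0.00259467]
tip [ 0.50198254 -0.09304539] 0.12400676450948578 77.09922194487282
handle foot front [ 0.47836175 -0.19919919]
```

Call:
apply_moves(jaw=[1, 1, 1, 1, 1], translation=[[0.003, -0.014, -0.04], [0.003, -0.014, -0.09], [0.003, -0.014, -0.14], [0.003, -0.014, -0.18], [0.003, -0.014, -0.206]], angular=[[0, 0, 0.3], [0, 0, 0.3], [0, 0, 0.3], [0, 0, 0.3], [0, 0, 0.3]])

```text
clock: 2.7
position: [0.4751, -0.2079, 0.0317]
tool_rot: [-1.573, 0.001, -1.79]
force: [0.7, 0.6, -0.0]
grip_width: 0.0856
```

Call:
apply_moves(jaw=[-0.5, -1, -1, -1, -1], translation=[[0, 0, 0], [0, 0, 0], [0, 0, 0], [0, 0, 0], [0, 0, 0]], angular=[[0, 0, 0], [0, 0, 0], [0, 0, 0], [0, 0, 0], [0, 0, 0]], newtons=50)

```text
clock: 3.2
position: [0.4765, -0.2095, 0.0353]
tool_rot: [-1.569, 0.0, -1.791]
force: [-1.3, 0.7, 0.6]
grip_width: 0.012
```

Call:
apply_moves(jaw=[-1, -1, -1, -1], translation=[[0, 0, 0], [0, 0, 0], [0, 0, 0], [0, 0, 0]], angular=[[0, 0, 0], [0, 0, 0], [0, 0, 0], [0, 0, 0]])

```text
clock: 3.6
position: [0.4764, -0.2095, 0.0354]
tool_rot: [-1.569, 0.0, -1.791]
force: [-2.0, 2.9, 15.5]
grip_width: 0.0116
```

Call:
apply_moves(jaw=[-1, -1, -1, -1, -1], translation=[[0, 0, 0.02], [0, 0, 0.06], [0.01, 0.04, 0.09], [0.02, 0.08, 0.09], [0.03, 0.12, 0.09]], angular=[[0, 0, 0], [0, 0, 0], [0, 0, 0], [0, 0, 0], [0, 0, -3]])

```text
clock: 4.1
position: [0.5066, -0.088, 0.1258]
tool_rot: [-1.568, 0.001, -1.844]
force: [1.1, 0.2, -1.2]
grip_width: 0.0111
```

Call:
apply_moves(jaw=[-1, -1, -1, -1, -1], translation=[[0.005, 0.03, 0], [0.01, 0.06, 0], [0.01, 0.06, 0], [0.01, 0.06, 0], [0.01, 0.06, 0]], angular=[[0, 0, 0], [0, 0, 0], [0, 0, 0], [0, 0, 0], [0, 0, 0]])

```text
clock: 4.6
position: [0.5157, -0.0304, 0.1246]
tool_rot: [-1.57, -0.0, -1.845]
force: [-0.9, 0.1, -0.5]
grip_width: 0.0113
```

Run:
```python
from workcell import observe, cams
from h import *
s=observe(); print(s["position"],s["tool_rot"],s["force"])
d={}
for n in("wrist","scene","side"): d[n]=cams.grab_frame(n)
pickle.dump(d,open("d2.pkl","wb"))
f=d["wrist"];print((-f["R"].T@f["t"]).round(3))
cv2.imwrite("pics/w2.png",np.clip(f["pixels"][:,:,::-1]*1.4,0,255).astype(np.uint8))
```

```text
[ 0.51572833 -0.03040067  0.12459504] [-1.57041105e+00 -1.45406568e-04 -1.84464536e+00] [-0.88833783  0.05939665 -0.54536899]
[0.536 0.038 0.248]
```

View pics/w2.png

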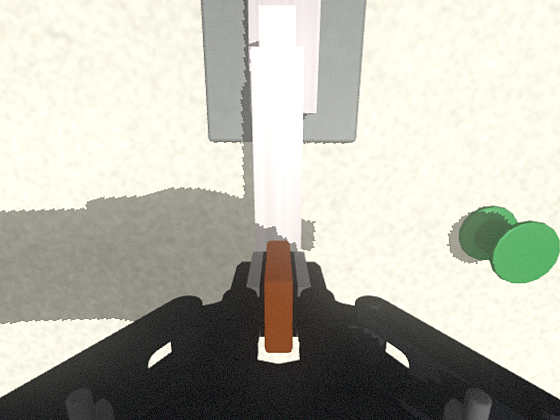

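The wrist view shows the blade held straight. The base plate's front edge is at row 142, columns 209 to 356. The ledge's front end is at row 113 and its right edge at about column 318.

Run:
```python
from h import *
d=pickle.load(open("d2.pkl","rb")); f=d["wrist"]; I=f["pixels"].astype(int)
P=lambda u,v,z: plane(f,(u,v),z)[:2]
g=cv2.GaussianBlur(f["pixels"],(3,3),0).astype(float).sum(2)
def edge(line):  # subpixel strongest gradient
    dd=np.abs(np.diff(line)); i=dd.argmax(); w=dd[max(i-2,0):i+3]; return max(i-2,0)+ (w*np.arange(len(w))).sum()/w.sum()+.5
L=[(190+edge(g[r,190:225]),r) for r in range(5,130,8)]; R=[(345+edge(g[r,345:380]),r) for r in range(5,130,8)]
F=[(c,130+edge(g[130:155,c])) for c in list(range(216,240,4))+list(range(310,350,4))]
LR=[(310+edge(g[r,310:330]),r) for r in range(10,105,8)]
LF=[(c,100+edge(g[100:125,c])) for c in range(306,316,2)]
def fit(pts,z):
    p=np.array([P(u,v,z) for u,v in pts]); vx,vy,x,y=cv2.fitLine(p.astype(np.float32),cv2.DIST_HUBER,0,.001,.001).ravel()
    s=1 if vy>0 else -1
    res=(p-[x,y])@np.array([-vy,vx]); return np.array([x,y]),s*np.array([vx,vy]),np.abs(res).max()
for n,p,z in(("L",L,.012),("R",R,.012),("F",F,.012),("LR",LR,.05),("LF",LF,.05)):
    o,v,r=fit(p,z); print(n,o.round(4),np.degrees(np.arctan2(v[1],v[0])).round(2),r.round(4),np.round(p[0],1),np.round(p[-1],1))
oL,vL,_=fit(L,.012);oR,vR,_=fit(R,.012);u=vL+vR;u/=np.linalg.norm(u);n=np.array([-u[1],u[0]])
print("width",(oL-oR)@n, "angle",np.degrees(np.arctan2(u[1],u[0])))
oF=fit(F,.012)[0]; lat=((oL+oR)/2)@n
A=n*lat+u*(oF@u+.140); print("axis from base",A, "ledge right lat",(fit(LR,.05)[0]-A)@n,"ledge front x",(fit(LF,.05)[0]-A)@u)
# blade
row=lambda r,a,b:np.round(g[r,a:b:2]).astype(int).tolist()
for r in (8,30,70,120,180): print(r,row(r,236,316))
print([I[r,278].tolist() for r in range(0,14)])
```

```text
L [0.4973 0.0906] 74.01 0.0002 [200.5   5. ] [207.5 125. ]
R [0.6013 0.0595] 73.95 0.0002 [365.6   5. ] [356.7 125. ]
F [0.5299 0.0235] 164.17 0.0007 [216.  142.4] [346.  142.4]
LR [0.5678 0.0671] 73.92 0.0001 [320.1  10. ] [316.6  98. ]
LF [0.5554 0.0372] 164.31 0.0 [306.  112.6] [314.  112.6]
width 0.10856716 angle 73.978386
axis from base [0.5727984  0.15683164] ledge right lat -0.020000812 ledge front x -0.119814254
8 [347, 348, 347, 353, 293, 222, 410, 500, 501, 503, 491, 523, 561, 560, 564, 563, 566, 566, 567, 567, 569, 570, 572, 571, 572, 573, 574, 574, 575, 568, 519, 509, 513, 516, 516, 513, 512, 509, 509, 504]
30 [346, 349, 349, 355, 303, 217, 372, 511, 507, 511, 502, 523, 565, 567, 569, 569, 570, 571, 573, 574, 574, 576, 578, 576, 578, 579, 580, 580, 581, 574, 529, 519, 524, 526, 524, 522, 525, 520, 519, 514]
70 [359, 359, 360, 357, 292, 243, 276, 484, 559, 560, 563, 569, 567, 566, 562, 560, 563, 564, 569, 578, 589, 590, 583, 584, 584, 585, 581, 574, 576, 584, 581, 587, 587, 581, 535, 530, 529, 527, 518, 521]
120 [366, 367, 370, 332, 246, 249, 251, 247, 440, 568, 558, 564, 569, 566, 560, 557, 557, 561, 562, 570, 581, 586, 581, 578, 578, 580, 581, 575, 574, 578, 576, 581, 583, 514, 381, 389, 389, 390, 389, 387]
180 [535, 536, 536, 536, 372, 349, 353, 350, 356, 502, 544, 543, 548, 553, 544, 536, 533, 535, 539, 543, 553, 557, 557, 550, 548, 556, 554, 551, 548, 545, 545, 543, 540, 538, 534, 528, 526, 528, 534, 532]
[[173, 166, 165], [172, 167, 166], [172, 166, 166], [175, 168, 166], [171, 163, 163], [187, 181, 178], [194, 189, 187], [195, 190, 189], [195, 190, 187], [191, 187, 183], [195, 190, 187], [196, 190, 189], [197, 192, 190], [197, 192, 190]]
```

Run:
```python
from h import *
d=pickle.load(open("d2.pkl","rb")); f=d["wrist"]
A=np.array([.5728,.1568]);a=np.radians(73.97);u=np.array([np.cos(a),np.sin(a)]);n=np.array([-u[1],u[0]])
T=lambda p:np.array([(p-A)@u,(p-A)@n])*1000
g=cv2.GaussianBlur(f["pixels"],(3,3),0).astype(float).sum(2)
for z in(.089,.093,.097):
    print(z,"tip",T(plane(f,(276.8,5),z)[:2]).round(2))
    for r,l,rr in((30,259,294.5),(70,249.8,303),(120,252,302.3)):
        p,q=plane(f,(l,r),z)[:2],plane(f,(rr,r),z)[:2]; print(r,T((p+q)/2).round(2),np.linalg.norm(p-q).round(4))
print("TCP",T(np.array([.5157,-.0304])))
```

```text
0.089 tip [-75.25   3.79]
30 [-85.12   3.76] 0.016
70 [-101.75    3.85] 0.0248
120 [-124.15    3.38] 0.0245
0.093 tip [-76.48   3.77]
30 [-86.1    3.75] 0.0156
70 [-102.31    3.83] 0.0242
120 [-124.15    3.37] 0.0239
0.097 tip [-77.71   3.75]
30 [-87.08   3.73] 0.0152
70 [-102.87    3.81] 0.0236
120 [-124.15    3.36] 0.0233
TCP [-195.68877765    3.18626787]
```

Call:
apply_moves(jaw=[-1, -1, -1, -1, -1], translation=[[0.006, 0.015, 0], [0.0117, 0.029, -0.01], [0.0117, 0.029, -0.025], [0.0117, 0.029, -0.035], [0.0117, 0.029, -0.035]], angular=[[0, 0, -0.4], [0, 0, -0.4], [0, 0, -0.4], [0, 0, -0.4], [0, 0, -0.4]])

```text
clock: 5.25
position: [0.5267, -0.0008, 0.0878]
tool_rot: [-1.573, -0.001, -1.851]
force: [0.4, 0.3, -0.2]
grip_width: 0.0116
```

Call:
apply_moves(jaw=[-1, -1, -1, -1, -1], translation=[[0, 0, -0.001], [0, 0, -0.002], [0, 0, -0.003], [0, 0, -0.003], [0, 0, -0.003]], angular=[[0, 0, 0], [0, 0, 0], [0, 0, 0], [0, 0, 0], [0, 0, 0]])

```text
clock: 5.75
position: [0.5276, -0.0005, 0.0865]
tool_rot: [-1.571, 0.0, -1.851]
force: [-0.3, 0.7, -1.2]
grip_width: 0.0112
```

Call:
apply_moves(jaw=[-1, -1, -1], translation=[[0, 0, -0.001], [0, 0, -0.001], [0, 0, -0.001]], angular=[[0, 0, 0], [0, 0, 0], [0, 0, 0]])

```text
clock: 6.05
position: [0.5276, -0.0005, 0.0854]
tool_rot: [-1.571, 0.0, -1.851]
force: [-0.3, -0.1, 1.4]
grip_width: 0.0114
```

Call:
apply_moves(jaw=[-1, -1, -1], translation=[[0, 0, -0.001], [0, 0, -0.001], [0, 0, -0.001]], angular=[[0, 0, 0], [0, 0, 0], [0, 0, 0]])

```text
clock: 6.35
position: [0.5275, -0.0009, 0.0846]
tool_rot: [-1.571, -0.0, -1.851]
force: [-2.1, -2.5, 9.6]
grip_width: 0.0115
```

```bash
cat > st.py <<'E'
from workcell import observe
import numpy as np
from h import *
A=np.array([.5728,.1568]);a=np.radians(73.97);u=np.array([np.cos(a),np.sin(a)]);n=np.array([-u[1],u[0]])
s=observe();p=s["position"];F=s["force"]
print("t",s["clock"],"TCP trainer mm",((p[:2]-A)@u*1000).round(2),((p[:2]-A)@n*1000).round(2),"z",p[2].round(4),"F u,n,z",(F[:2]@u).round(2),(F[:2]@n).round(2),F[2].round(2),"M",s["moment"].round(2),"w",s["grip_width"].round(4),"yaw",np.degrees(s["tool_rot"]).round(2),"q7",s["qpos"].round(2))
E
python3 st.py
```

```text
Traceback (most recent call last):
  File "st.py", line 6, in <module>
    print("t",s["clock"],"TCP trainer mm",((p[:2]-A)@u*1000).round(2),((p[:2]-A)@n*1000).round(2),"z",p[2].round(4),"F u,n,z",(F[:2]@u).round(2),(F[:2]@n).round(2),F[2].round(2),"M",s["moment"].round(2),"w",s["grip_width"].round(4),"yaw",np.degrees(s["tool_rot"]).round(2),"q7",s["qpos"].round(2))
                                                                                                                                                                                                               ^^^^^^^^^^^^^^^^^^^^^
AttributeError: 'float' object has no attribute 'round'
```

Call:
apply_moves(jaw=[-1, -1, -1, -1, -1], translation=[[0, 0, 0.0007], [0.0014, 0.0048, 0.0007], [0.0028, 0.0096, 0.0007], [0.0041, 0.0144, 0.0007], [0.0055, 0.0192, 0.0007]], angular=[[0, 0, 0], [0, 0, 0], [0, 0, 0], [0, 0, 0], [0, 0, 0]])

```text
clock: 6.85
position: [0.5332, 0.019, 0.085]
tool_rot: [-1.571, -0.0, -1.85]
force: [-1.2, -2.5, 5.4]
grip_width: 0.0112
```

Call:
apply_moves(jaw=[-1, -1, -1, -1, -1], translation=[[0.0022, 0.0077, 0], [0.0044, 0.0154, 0], [0.0066, 0.0231, 0], [0.0088, 0.0308, 0], [0.011, 0.0384, 0]], angular=[[0, 0, 0], [0, 0, 0], [0, 0, 0], [0, 0, 0], [0, 0, 0]])

```text
clock: 7.35
position: [0.5445, 0.057, 0.0854]
tool_rot: [-1.57, -0.0, -1.851]
force: [-1.8, -5.9, 12.1]
grip_width: 0.0112
```

```bash
sed -i 's/s\["grip_width"\].round(4)/round(s["grip_width"],4)/' st.py; python3 st.py
```

```text
t 7.35 TCP trainer mm -103.73 -0.31 z 0.0854 F u,n,z -6.14 0.06 12.12 M [-1.71  0.45  0.  ] w 0.0112 yaw [-8.9950e+01 -3.0000e-02 -1.0606e+02] q7 [-0.54  0.7   0.46  1.95 -0.51  0.62 -0.02]
```

Call:
apply_moves(jaw=[-1, -1, -1, -1], translation=[[0, 0, 0.0008], [0.0008, 0.0027, 0.0008], [0.0016, 0.0055, 0.0008], [0.0021, 0.0074, 0.0008]], angular=[[0, 0, 0], [0, 0, 0], [0, 0, 0], [0, 0, 0]])

```text
clock: 7.75
position: [0.5461, 0.0649, 0.0856]
tool_rot: [-1.571, 0.0, -1.85]
force: [0.7, 0.2, -0.7]
grip_width: 0.0114
```

```bash
python3 st.py
```

```text
t 7.75 TCP trainer mm -95.68 0.32 z 0.0856 F u,n,z 0.39 -0.57 -0.67 M [0.01 0.06 0.02] w 0.0114 yaw [ -90.02    0.   -106.02] q7 [-0.55  0.7   0.46  1.94 -0.51  0.62 -0.04]
```

Call:
apply_moves(jaw=[-1, -1, -1], translation=[[0.0003, 0.001, 0], [0.0005, 0.0019, 0], [0.0005, 0.0019, 0]], angular=[[0, 0, 0], [0, 0, 0], [0, 0, 0]])

```text
clock: 8.05
position: [0.5466, 0.0664, 0.0858]
tool_rot: [-1.571, -0.0, -1.851]
force: [-0.1, 0.3, -1.7]
grip_width: 0.0116
```

Call:
apply_moves(jaw=[-1, -1], translation=[[0.0003, 0.001, 0], [0.0003, 0.001, 0]], angular=[[0, 0, 0], [0, 0, 0]])

```text
clock: 8.25
position: [0.5469, 0.0672, 0.0858]
tool_rot: [-1.571, -0.0, -1.851]
force: [-0.9, -1.1, -0.1]
grip_width: 0.0113
```

```bash
python3 st.py
```

```text
t 8.25 TCP trainer mm -93.31 0.12 z 0.0858 F u,n,z -1.34 0.56 -0.15 M [-0.34  0.08 -0.03] w 0.0113 yaw [-9.0000e+01 -1.0000e-02 -1.0605e+02] q7 [-0.55  0.7   0.46  1.94 -0.51  0.62 -0.04]
```

Call:
apply_moves(jaw=[-1, -1], translation=[[0.0003, 0.001, 0], [0.0003, 0.001, 0]], angular=[[0, 0, 0], [0, 0, 0]])

```text
clock: 8.45
position: [0.5469, 0.0672, 0.0858]
tool_rot: [-1.571, -0.001, -1.852]
force: [-1.9, -6.9, 2.0]
grip_width: 0.0116
```

```bash
python3 st.py
```

```text
t 8.45 TCP trainer mm -93.22 0.12 z 0.0858 F u,n,z -7.11 -0.09 1.99 M [-1.38  0.51  0.03] w 0.0116 yaw [-9.0010e+01 -7.0000e-02 -1.0609e+02] q7 [-0.55  0.7   0.46  1.94 -0.51  0.62 -0.04]
```

Call:
apply_moves(jaw=[-1, -1], translation=[[0.0003, 0.001, 0], [0.0003, 0.001, 0]], angular=[[0, 0, 0], [0, 0, 0]])

```text
clock: 8.65
position: [0.547, 0.0673, 0.0858]
tool_rot: [-1.571, -0.002, -1.852]
force: [-4.6, -11.9, 3.8]
grip_width: 0.0113
```

```bash
python3 st.py
```

```text
t 8.65 TCP trainer mm -93.14 0.1 z 0.0858 F u,n,z -12.66 1.16 3.77 M [-2.38  0.84  0.11] w 0.0113 yaw [ -90.02   -0.13 -106.13] q7 [-0.56  0.7   0.46  1.93 -0.51  0.63 -0.04]
```

Call:
apply_moves(jaw=[-1, -1, 0, 0, 0], translation=[[-0.0005, -0.0018, -0.0003], [-0.0005, -0.0018, -0.0003], [-0.0005, -0.0018, -0.0003], [-0.0005, -0.0018, -0.0003], [-0.0005, -0.0018, -0.0003]], angular=[[0, 0, 0], [0, 0, 0], [0, 0, 0], [0, 0, 0], [0, 0, 0]])

```text
clock: 9.15
position: [0.5471, 0.0679, 0.0855]
tool_rot: [-1.571, 0.0, -1.85]
force: [-0.2, -0.7, -0.3]
grip_width: 0.0425
```

Call:
apply_moves(jaw=[0, 0, 0, 0, 0], translation=[[0, 0, 0.04], [0, 0, 0.085], [0, 0, 0.13], [0, 0, 0.17], [0, 0, 0.19]], angular=[[0, 0, 0], [0, 0, 0], [0, 0, 0], [0, 0, 0], [0, 0, 0]])

```text
clock: 9.65
position: [0.5478, 0.0676, 0.2788]
tool_rot: [-1.568, 0.002, -1.851]
force: [0.7, -0.3, -0.2]
grip_width: 0.0429
```

```bash
python3 st.py
python3 - <<'E'
from workcell import observe, cams
from h import *
d={}
for n in("wrist","scene","side"): d[n]=cams.grab_frame(n)
pickle.dump(d,open("d3.pkl","wb"))
f=d["wrist"]
a=np.clip(f["pixels"]*1.3,0,255).astype(np.uint8)
S=cv2.resize(d["scene"]["pixels"][205:305,240:370],None,fx=4,fy=4,interpolation=2)
print((-f["R"].T@f["t"]).round(3))
cv2.imwrite("pics/w3.png",a[:,:,::-1])
E
```

```text
t 9.65 TCP trainer mm -92.63 -0.58 z 0.2788 F u,n,z -0.13 -0.78 -0.19 M [ 0.03  0.03 -0.02] w 0.0429 yaw [ -89.83    0.12 -106.03] q7 [-0.71  0.44  0.66  1.79 -0.32  1.01 -0.2 ]
[0.568 0.136 0.402]
```

View pics/w3.png

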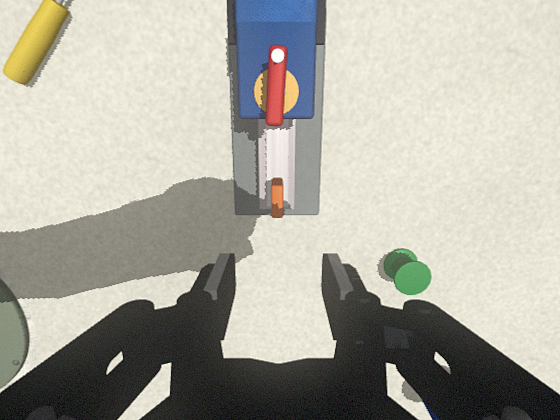

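The wrist view shows the T-bar from about (279,46) to (273,125), tilted slightly against the trainer axis. The blade handle sits at (277,180–216) on the ledge. I'll measure both.

Run:
```python
from h import *
f=pickle.load(open("d3.pkl","rb"))["wrist"]
A=np.array([.5728,.1568]);a=np.radians(73.97);u=np.array([np.cos(a),np.sin(a)]);n=np.array([-u[1],u[0]])
T=lambda p:(np.array([(p-A)@u,(p-A)@n])*1000).round(1)
h=cv2.cvtColor(f["pixels"],cv2.COLOR_RGB2HSV)
m=((h[...,1]>150)&((h[...,0]<5)|(h[...,0]>175))).astype(np.uint8); m[:,:240]=0;m[:,310:]=0;m[150:]=0
c=[];
for r in range(42,130,3):
    x=np.flatnonzero(m[r])
    if len(x): c.append((r,x.min(),x.max(),h[r,int(x.mean()),2]))
print(c)
rows=[q for q in c if 62<=q[0]<=114]
P=np.array([plane(f,((l+r)/2,row),.184)[:2] for row,l,r,_ in rows])
vx,vy,x,y=cv2.fitLine(P.astype(np.float32),2,0,.01,.01).ravel(); print("bar angle",np.degrees(np.arctan2(vy,vx)), "lat",T(np.array([x,y])))
ys=np.flatnonzero(m.any(1)); print("bar ends",T(plane(f,(278,ys.min()),.184)[:2]),T(plane(f,(273,ys.max()),.184)[:2]))
m2=((h[...,1]>110)&(h[...,0]>=4)&(h[...,0]<16)).astype(np.uint8); m2[:,:260]=0;m2[:,295:]=0;m2[:165]=0;m2[230:]=0
for r in range(174,222,2):
    x=np.flatnonzero(m2[r])
    if len(x): print(r,x.min(),x.max(),f["pixels"][r,277])
```

```text
[(45, np.int64(273), np.int64(278), np.uint8(137)), (48, np.int64(270), np.int64(285), np.uint8(178)), (51, np.int64(269), np.int64(286), np.uint8(198)), (54, np.int64(269), np.int64(286), np.uint8(196)), (57, np.int64(269), np.int64(286), np.uint8(195)), (60, np.int64(269), np.int64(285), np.uint8(198)), (63, np.int64(269), np.int64(285), np.uint8(84)), (66, np.int64(269), np.int64(285), np.uint8(166)), (69, np.int64(269), np.int64(285), np.uint8(170)), (72, np.int64(268), np.int64(285), np.uint8(165)), (75, np.int64(269), np.int64(284), np.uint8(166)), (78, np.int64(268), np.int64(284), np.uint8(166)), (81, np.int64(268), np.int64(284), np.uint8(169)), (84, np.int64(268), np.int64(284), np.uint8(171)), (87, np.int64(268), np.int64(283), np.uint8(169)), (90, np.int64(268), np.int64(283), np.uint8(168)), (93, np.int64(268), np.int64(283), np.uint8(168)), (96, np.int64(267), np.int64(283), np.uint8(172)), (99, np.int64(267), np.int64(283), np.uint8(169)), (102, np.int64(267), np.int64(283), np.uint8(169)), (105, np.int64(267), np.int64(282), np.uint8(169)), (108, np.int64(267), np.int
[... 171 characters left out ...]
t8(165)), (120, np.int64(266), np.int64(281), np.uint8(166)), (123, np.int64(267), np.int64(281), np.uint8(146))]
bar angle 70.26407 lat [-1.4  0. ]
bar ends [24.3 -1.5] [-24.2   1.8]
178 274 279 [106  76  57]
180 272 281 [102  66  51]
182 272 281 [103  67  50]
184 272 281 [98 68 55]
186 272 282 [168 102  63]
188 272 282 [177 111  67]
190 272 282 [178 110  70]
192 272 282 [176 107  64]
194 272 282 [177 109  65]
196 272 282 [178 111  70]
198 272 282 [175 105  64]
200 272 282 [176 110  68]
202 272 282 [181 111  67]
204 272 282 [131  82  60]
206 272 282 [104  65  49]
208 272 282 [100  64  47]
210 272 282 [108  73  53]
212 272 282 [108  72  54]
214 272 282 [109  76  53]
216 272 281 [106  68  50]
```

Call:
apply_moves(jaw=[0, 0, 0, 0, 0], translation=[[0, 0, -0.045], [0, 0, -0.09], [0, 0, -0.135], [0, 0, -0.175], [0, 0, -0.189]], angular=[[0, 0, 0], [0, 0, 0], [0, 0, 0], [0, 0, 0], [0, 0, 0]])

```text
clock: 10.3
position: [0.5446, 0.0671, 0.0823]
tool_rot: [-1.576, -0.003, -1.851]
force: [0.2, -0.1, 0.6]
grip_width: 0.0426
```

Call:
apply_moves(jaw=[-1, -1, -1, -1], translation=[[0, 0, 0], [0, 0, 0], [0, 0, 0], [0, 0, 0]], angular=[[0, 0, 0], [0, 0, 0], [0, 0, 0], [0, 0, 0]])

```text
clock: 10.7
position: [0.5477, 0.0675, 0.0878]
tool_rot: [-1.569, 0.001, -1.851]
force: [0.2, -3.7, 0.4]
grip_width: 0.0113
```

```bash
python3 st.py
```

```text
t 10.7 TCP trainer mm -92.79 -0.53 z 0.0878 F u,n,z -3.45 -1.22 0.42 M [-0.73 -0.09 -0.12] w 0.0113 yaw [-8.9890e+01  5.0000e-02 -1.0604e+02] q7 [-0.56  0.7   0.47  1.93 -0.52  0.63 -0.03]
```

Call:
apply_moves(jaw=[-1, -1, -1], translation=[[-0.0003, -0.001, 0], [-0.0003, -0.001, 0.0005], [-0.0003, -0.001, 0.001]], angular=[[0, 0, 0], [0, 0, 0], [0, 0, 0]])

```text
clock: 11.0
position: [0.5468, 0.0668, 0.088]
tool_rot: [-1.57, 0.0, -1.85]
force: [-0.5, -0.3, -1.5]
grip_width: 0.0113
```

```bash
python3 st.py
```

```text
t 11.0 TCP trainer mm -93.71 0.1 z 0.088 F u,n,z -0.43 0.43 -1.46 M [-0.01 -0.01  0.01] w 0.0113 yaw [-8.9980e+01  3.0000e-02 -1.0602e+02] q7 [-0.56  0.7   0.47  1.94 -0.52  0.63 -0.03]
```

Call:
apply_moves(jaw=[-1, -1], translation=[[0, 0, 0.0005], [0, 0, 0.001]], angular=[[0, 0, 0], [0, 0, 0]])

```text
clock: 11.2
position: [0.5467, 0.0666, 0.0886]
tool_rot: [-1.571, 0.0, -1.851]
force: [0.6, -0.1, -0.7]
grip_width: 0.0113
```

```bash
python3 st.py
```

```text
t 11.2 TCP trainer mm -93.9 0.17 z 0.0886 F u,n,z 0.07 -0.63 -0.75 M [ 0.01  0.03 -0.05] w 0.0113 yaw [ -90.      0.   -106.03] q7 [-0.56  0.7   0.47  1.94 -0.52  0.63 -0.03]
```

Call:
apply_moves(jaw=[-1, -1], translation=[[0, 0, 0.0005], [0, 0, 0.0005]], angular=[[0, 0, 0], [0, 0, 0]])

```text
clock: 11.4
position: [0.5467, 0.0665, 0.089]
tool_rot: [-1.571, -0.0, -1.851]
force: [0.8, -0.9, -1.1]
grip_width: 0.0113
```

```bash
python3 st.py
```

```text
t 11.4 TCP trainer mm -93.94 0.13 z 0.089 F u,n,z -0.61 -1.01 -1.06 M [-0.04  0.01  0.02] w 0.0113 yaw [ -90.     -0.   -106.03] q7 [-0.56  0.7   0.47  1.94 -0.52  0.63 -0.03]
```

Call:
apply_moves(jaw=[-1, -1], translation=[[0, 0, 0.0005], [0, 0, 0.001]], angular=[[0, 0, 0], [0, 0, 0]])

```text
clock: 11.6
position: [0.5467, 0.0665, 0.09]
tool_rot: [-1.571, -0.0, -1.851]
force: [0.1, 0.5, -1.1]
grip_width: 0.0118
```

```bash
python3 st.py
```

```text
t 11.6 TCP trainer mm -93.95 0.16 z 0.09 F u,n,z 0.46 0.08 -1.1 M [0.02 0.01 0.01] w 0.0118 yaw [ -90.01   -0.   -106.04] q7 [-0.56  0.7   0.47  1.94 -0.52  0.63 -0.03]
```

Call:
apply_moves(jaw=[-1, -1], translation=[[0, 0, 0.0005], [0, 0, 0.001]], angular=[[0, 0, 0], [0, 0, 0]])

```text
clock: 11.8
position: [0.5467, 0.0666, 0.091]
tool_rot: [-1.571, 0.0, -1.851]
force: [0.2, -0.3, -0.7]
grip_width: 0.0115
```

```bash
python3 st.py
```

```text
t 11.8 TCP trainer mm -93.9 0.13 z 0.091 F u,n,z -0.22 -0.3 -0.69 M [-0.02  0.01  0.02] w 0.0115 yaw [ -90.      0.   -106.03] q7 [-0.56  0.69  0.48  1.93 -0.52  0.64 -0.04]
```

Call:
apply_moves(jaw=[-1, -1], translation=[[0, 0, 0.0005], [0, 0, 0.001]], angular=[[0, 0, 0], [0, 0, 0]])

```text
clock: 12.0
position: [0.5467, 0.0665, 0.092]
tool_rot: [-1.571, 0.0, -1.851]
force: [-0.3, -0.4, -0.3]
grip_width: 0.0112
```

```bash
python3 st.py
```

```text
t 12.0 TCP trainer mm -93.94 0.13 z 0.092 F u,n,z -0.42 0.18 -0.31 M [-0.01 -0.    0.04] w 0.0112 yaw [ -90.      0.   -106.04] q7 [-0.56  0.69  0.48  1.93 -0.52  0.64 -0.04]
```

Call:
apply_moves(jaw=[-1, -1], translation=[[0, 0, 0.0005], [0, 0, 0.0005]], angular=[[0, 0, 0], [0, 0, 0]])

```text
clock: 12.2
position: [0.5467, 0.0666, 0.0925]
tool_rot: [-1.571, -0.0, -1.851]
force: [0.4, 0.1, -1.5]
grip_width: 0.0114
```

```bash
python3 st.py
```

```text
t 12.2 TCP trainer mm -93.9 0.15 z 0.0925 F u,n,z 0.25 -0.36 -1.53 M [-0.04 -0.04  0.02] w 0.0114 yaw [ -90.     -0.   -106.03] q7 [-0.56  0.69  0.48  1.93 -0.51  0.64 -0.04]
```

Call:
apply_moves(jaw=[-1, -1], translation=[[0, 0, 0.0005], [0, 0, 0.0005]], angular=[[0, 0, 0], [0, 0, 0]])

```text
clock: 12.4
position: [0.5467, 0.0666, 0.0929]
tool_rot: [-1.571, -0.0, -1.851]
force: [-0.0, 0.6, -3.5]
grip_width: 0.0111
```

```bash
python3 st.py
```

```text
t 12.4 TCP trainer mm -93.87 0.18 z 0.0929 F u,n,z 0.55 0.21 -3.49 M [-0.11 -0.09  0.01] w 0.0111 yaw [ -90.     -0.   -106.03] q7 [-0.56  0.69  0.48  1.93 -0.51  0.64 -0.04]
```

Call:
apply_moves(jaw=[-1, -1], translation=[[0, 0, 0.0005], [0, 0, 0.0005]], angular=[[0, 0, 0], [0, 0, 0]])

```text
clock: 12.6
position: [0.5467, 0.0667, 0.0934]
tool_rot: [-1.571, -0.0, -1.85]
force: [0.8, 1.7, -5.7]
grip_width: 0.0112
```

```bash
python3 st.py
```

```text
t 12.6 TCP trainer mm -93.82 0.21 z 0.0934 F u,n,z 1.89 -0.34 -5.71 M [-0.03 -0.21 -0.08] w 0.0112 yaw [ -90.01   -0.   -106.02] q7 [-0.56  0.69  0.48  1.93 -0.51  0.64 -0.04]
```

Call:
apply_moves(jaw=[-1, -1], translation=[[0, 0, 0.0005], [0, 0, 0.0005]], angular=[[0, 0, 0], [0, 0, 0]])

```text
clock: 12.8
position: [0.5467, 0.0667, 0.0939]
tool_rot: [-1.571, 0.0, -1.85]
force: [2.1, 3.6, -8.2]
grip_width: 0.0111
```

```bash
python3 st.py
```

```text
t 12.8 TCP trainer mm -93.81 0.25 z 0.0939 F u,n,z 4.03 -1.0 -8.19 M [-0.02 -0.29 -0.04] w 0.0111 yaw [ -90.01    0.   -106.02] q7 [-0.56  0.69  0.48  1.93 -0.51  0.64 -0.04]
```

Call:
apply_moves(jaw=[-1, -1, -1, -1, -1], translation=[[0, 0, -0.002], [0, 0, -0.004], [0, 0, -0.005], [0, 0, -0.0055], [0, 0, -0.0055]], angular=[[0, 0, 0], [0, 0, 0], [0, 0, 0], [0, 0, 0], [0, 0, 0]])

```text
clock: 13.3
position: [0.5468, 0.0665, 0.0885]
tool_rot: [-1.571, -0.0, -1.851]
force: [0.3, -0.4, -0.8]
grip_width: 0.0111
```

Call:
apply_moves(jaw=[-1, -1], translation=[[0, 0, -0.0005], [0, 0, -0.0005]], angular=[[0, 0, 0], [0, 0, 0]])

```text
clock: 13.5
position: [0.5467, 0.0665, 0.088]
tool_rot: [-1.571, 0.0, -1.851]
force: [-0.7, -0.2, -0.8]
grip_width: 0.0112
```

Call:
apply_moves(jaw=[-1, -1], translation=[[0, 0, -0.0005], [0, 0, -0.0005]], angular=[[0, 0, 0], [0, 0, 0]])

```text
clock: 13.7
position: [0.5468, 0.0665, 0.0878]
tool_rot: [-1.571, 0.0, -1.851]
force: [-2.6, -0.7, 6.3]
grip_width: 0.0115
```

Call:
apply_moves(jaw=[-1, -1], translation=[[0, 0, -0.0005], [0, 0, -0.0005]], angular=[[0, 0, 0], [0, 0, 0]])

```text
clock: 13.9
position: [0.5468, 0.0665, 0.0878]
tool_rot: [-1.571, 0.001, -1.851]
force: [-6.5, -0.8, 18.1]
grip_width: 0.0113
```

```bash
python3 st.py
```

```text
t 13.9 TCP trainer mm -93.92 0.06 z 0.0878 F u,n,z -2.59 5.97 18.08 M [0.04 1.27 0.04] w 0.0113 yaw [-8.9990e+01  4.0000e-02 -1.0604e+02] q7 [-0.56  0.7   0.47  1.94 -0.52  0.63 -0.03]
```

Call:
apply_moves(jaw=[-1, -1, -1], translation=[[0, 0, 0.0012], [0.0002, 0.0009, 0.0012], [0.0005, 0.0018, 0.0012]], angular=[[0, 0, 0], [0, 0, 0], [0, 0, 0]])

```text
clock: 14.2
position: [0.5471, 0.0678, 0.0881]
tool_rot: [-1.571, -0.001, -1.851]
force: [-2.9, -8.0, 2.7]
grip_width: 0.0114
```

```bash
python3 st.py
```

```text
t 14.2 TCP trainer mm -92.7 0.16 z 0.0881 F u,n,z -8.52 0.62 2.67 M [-1.53  0.49  0.02] w 0.0114 yaw [-9.0000e+01 -5.0000e-02 -1.0606e+02] q7 [-0.56  0.7   0.47  1.93 -0.52  0.63 -0.04]
```

Call:
apply_moves(jaw=[-1, -1, 0, 0, 0], translation=[[-0.0004, -0.0013, -0.0002], [-0.0004, -0.0013, -0.0002], [-0.0004, -0.0013, -0.0002], [-0.0004, -0.0013, -0.0002], [-0.0004, -0.0013, 0.01]], angular=[[0, 0, 0], [0, 0, 0], [0, 0, 0], [0, 0, 0], [0, 0, 0]])

```text
clock: 14.7
position: [0.5463, 0.0671, 0.0977]
tool_rot: [-1.572, -0.001, -1.851]
force: [-0.0, -0.3, 0.2]
grip_width: 0.0424
```

Call:
apply_moves(jaw=[0, 0, 0, 0, 0], translation=[[0, 0, 0.045], [0, 0, 0.09], [0, 0, 0.135], [0.006, 0.022, 0.15], [0.015, 0.052, 0.15]], angular=[[0, 0, 0], [0, 0, 0], [0, 0, 0], [0, 0, -3.7], [0, 0, -3.7]])

```text
clock: 15.2
position: [0.5629, 0.1186, 0.252]
tool_rot: [-1.567, 0.003, -1.92]
force: [0.5, -0.5, -0.7]
grip_width: 0.0425
```

Call:
apply_moves(jaw=[0, 0, 0], translation=[[0.0111, 0.0385, 0], [0.0111, 0.0385, 0], [0.0111, 0.0385, 0]], angular=[[0, 0, 0], [0, 0, 0], [0, 0, 0]])

```text
clock: 15.5
position: [0.5728, 0.1581, 0.2485]
tool_rot: [-1.571, -0.0, -1.914]
force: [-0.4, -1.2, -0.1]
grip_width: 0.0426
```

```bash
python3 st.py
```

```text
t 15.5 TCP trainer mm 1.26 0.39 z 0.2485 F u,n,z -1.23 0.04 -0.12 M [-0.01  0.05  0.01] w 0.0426 yaw [-8.9990e+01 -2.0000e-02 -1.0965e+02] q7 [-0.8   0.56  0.65  1.71 -0.39  1.01 -0.36]
```

Call:
apply_moves(jaw=[0, 0, 0, 0, 0], translation=[[0, -0.001, -0.03], [0, -0.001, -0.05], [0, -0.001, -0.063], [0, -0.001, -0.07], [0, -0.001, -0.07]], angular=[[0, 0, 0], [0, 0, 0], [0, 0, 0], [0, 0, 0], [0, 0, 0]])

```text
clock: 16.0
position: [0.5728, 0.156, 0.178]
tool_rot: [-1.571, -0.001, -1.916]
force: [-0.1, 1.2, -0.5]
grip_width: 0.0427
```

Call:
apply_moves(jaw=[-1, -1, -1, -1], translation=[[0, 0, 0], [0, 0, 0], [0, 0, 0], [0, 0, 0]], angular=[[0, 0, 0], [0, 0, 0], [0, 0, 0], [0, 0, 0]])

```text
clock: 16.4
position: [0.5723, 0.1569, 0.179]
tool_rot: [-1.572, 0.001, -1.915]
force: [-9.2, 0.4, 9.9]
grip_width: 0.0107
```

```bash
python3 st.py
```

```text
t 16.4 TCP trainer mm -0.02 0.51 z 0.179 F u,n,z -2.14 8.96 9.9 M [0.21 1.92 0.07] w 0.0107 yaw [-9.0080e+01  3.0000e-02 -1.0971e+02] q7 [-0.76  0.64  0.59  1.77 -0.45  0.87 -0.31]
```

Call:
apply_moves(jaw=[-1, -1, -1, -1, -1], translation=[[0, 0, 0], [0, 0, 0], [0, 0, 0], [0, 0, 0], [0, 0, 0]], angular=[[0, 0, -8], [0, 0, -16], [0, 0, -24], [0, 0, -32], [0, 0, -40]])

```text
clock: 16.9
position: [0.5723, 0.157, 0.1791]
tool_rot: [-1.573, -0.0, -2.619]
force: [-9.6, 0.0, 9.3]
grip_width: 0.0109
```

Call:
apply_moves(jaw=[-1, -1, -1, -1, -1], translation=[[0, 0, 0], [0, 0, 0], [0, 0, 0], [0, 0, 0], [0, 0, 0]], angular=[[0, 0, -8], [0, 0, -16], [0, 0, -22], [0, 0, -26], [0, 0, -26]])

```text
clock: 17.4
position: [0.5722, 0.1571, 0.179]
tool_rot: [-1.572, -0.001, -3.069]
force: [-10.7, 0.8, 14.5]
grip_width: 0.0109
```

```bash
python3 st.py
```

```text
t 17.4 TCP trainer mm 0.1 0.66 z 0.179 F u,n,z -2.21 10.51 14.45 M [ 0.22  2.32 -0.1 ] w 0.0109 yaw [-9.0070e+01 -8.0000e-02 -1.7586e+02] q7 [-0.93  0.75  0.9   1.78 -0.71  0.97 -1.24]
```

Call:
apply_moves(jaw=[-1, -1, -1], translation=[[0, 0, 0], [0, 0, 0], [0, 0, 0]], angular=[[0, 0, -2], [0, 0, -4], [0, 0, -4]])

```text
clock: 17.7
position: [0.5722, 0.1571, 0.179]
tool_rot: [-1.572, -0.001, -3.138]
force: [-10.9, 1.4, 13.2]
grip_width: 0.011
```

```bash
python3 st.py
```

```text
t 17.7 TCP trainer mm 0.08 0.64 z 0.179 F u,n,z -1.63 10.92 13.15 M [ 0.3   2.29 -0.13] w 0.011 yaw [-9.0080e+01 -8.0000e-02 -1.7978e+02] q7 [-0.94  0.76  0.91  1.78 -0.72  0.97 -1.29]
```

Call:
apply_moves(jaw=[0, 0, 0, 0, 0], translation=[[0, 0, 0], [0, 0, 0], [0, 0, 0.03], [0, 0, 0.06], [0, 0, 0.07]], angular=[[0, 0, 0], [0, 0, 0], [0, 0, 0], [0, 0, 8], [0, 0, 16]])

```text
clock: 18.2
position: [0.574, 0.1564, 0.2509]
tool_rot: [-1.57, 0.003, -2.853]
force: [0.5, -0.4, -0.2]
grip_width: 0.043
```

Call:
apply_moves(jaw=[0, 0, 0, 0, 0], translation=[[-0.005, -0.018, 0], [-0.01, -0.036, 0], [-0.015, -0.054, 0], [-0.02, -0.072, 0], [-0.0253, -0.089, 0]], angular=[[0, 0, 8.2], [0, 0, 16.4], [0, 0, 24.6], [0, 0, 32.8], [0, 0, 41]])

```text
clock: 18.7
position: [0.5476, 0.0667, 0.2485]
tool_rot: [-1.57, 0.0, -2.136]
force: [-0.1, 0.1, -0.4]
grip_width: 0.0427
```

Call:
apply_moves(jaw=[0, 0, 0], translation=[[0, 0, 0], [0, 0, 0], [0, 0, 0]], angular=[[0, 0, 8.2], [0, 0, 16.4], [0, 0, 16.7]])

```text
clock: 19.0
position: [0.5478, 0.0673, 0.2487]
tool_rot: [-1.57, 0.001, -1.848]
force: [-0.4, 0.2, 0.3]
grip_width: 0.0424
```

```bash
python3 st.py
```

```text
t 19.0 TCP trainer mm -92.93 -0.73 z 0.2487 F u,n,z 0.14 0.42 0.26 M [0.04 0.01 0.03] w 0.0424 yaw [-8.9960e+01  5.0000e-02 -1.0589e+02] q7 [-0.7   0.48  0.66  1.82 -0.36  0.96 -0.16]
```

Call:
apply_moves(jaw=[0, 0, 0, 0, 0], translation=[[-0.0009, 0.0002, -0.045], [-0.0009, 0.0002, -0.09], [-0.0009, 0.0002, -0.13], [-0.0009, 0.0002, -0.153], [-0.0009, 0.0002, -0.16]], angular=[[0, 0, -0.1], [0, 0, -0.1], [0, 0, -0.1], [0, 0, -0.1], [0, 0, -0.1]])

```text
clock: 19.5
position: [0.5458, 0.0674, 0.086]
tool_rot: [-1.573, -0.002, -1.856]
force: [-0.0, 0.2, -0.0]
grip_width: 0.0426
```

Call:
apply_moves(jaw=[0, -1, -1, -1, -1], translation=[[0, 0, 0], [0, 0, 0], [0, 0, 0], [0, 0, 0], [0, 0, 0]], angular=[[0, 0, 0], [0, 0, 0], [0, 0, 0], [0, 0, 0], [0, 0, 0]], newtons=30)

```text
clock: 20.0
position: [0.5474, 0.068, 0.0895]
tool_rot: [-1.569, 0.001, -1.852]
force: [-0.9, -0.1, 7.3]
grip_width: 0.0115
```

```bash
python3 st.py
```

```text
t 20.0 TCP trainer mm -92.39 -0.17 z 0.0895 F u,n,z -0.33 0.87 7.3 M [-0.08  0.26  0.26] w 0.0115 yaw [-8.9900e+01  7.0000e-02 -1.0614e+02] q7 [-0.57  0.7   0.49  1.94 -0.54  0.64 -0.02]
```

Call:
apply_moves(jaw=[-1, -1], translation=[[0, 0, 0.0003], [0, 0, 0.0003]], angular=[[0, 0, 0], [0, 0, 0]])

```text
clock: 20.2
position: [0.5472, 0.068, 0.0895]
tool_rot: [-1.57, 0.001, -1.852]
force: [-1.7, 0.1, 11.2]
grip_width: 0.0113
```

```bash
python3 st.py
```

```text
t 20.2 TCP trainer mm -92.39 0.05 z 0.0895 F u,n,z -0.41 1.63 11.23 M [0.12 0.4  0.12] w 0.0113 yaw [-8.9930e+01  6.0000e-02 -1.0614e+02] q7 [-0.57  0.7   0.49  1.94 -0.54  0.64 -0.02]
```

Call:
apply_moves(jaw=[-1, -1], translation=[[-0.0003, -0.001, 0.0], [-0.0006, -0.0019, 0.0]], angular=[[0, 0, 0], [0, 0, 0]])

```text
clock: 20.4
position: [0.5471, 0.0674, 0.0896]
tool_rot: [-1.569, 0.003, -1.852]
force: [2.7, 8.6, 6.8]
grip_width: 0.0113
```

```bash
python3 st.py
```

```text
t 20.4 TCP trainer mm -93.06 -0.0 z 0.0896 F u,n,z 9.0 -0.27 6.78 M [ 1.67 -0.34 -0.07] w 0.0113 yaw [ -89.91    0.15 -106.09] q7 [-0.57  0.7   0.49  1.94 -0.54  0.63 -0.02]
```

Call:
apply_moves(jaw=[-1, -1, -1], translation=[[0, 0, 0.0004], [0, 0, 0.0004], [-0.0001, -0.0005, 0.0004]], angular=[[0, 0, 0], [0, 0, 0], [0, 0, 0]])

```text
clock: 20.7
position: [0.5466, 0.0664, 0.0895]
tool_rot: [-1.57, 0.002, -1.852]
force: [2.4, 8.7, 6.4]
grip_width: 0.0115
```

```bash
python3 st.py
```

```text
t 20.7 TCP trainer mm -94.11 0.18 z 0.0895 F u,n,z 8.99 0.13 6.4 M [ 1.6  -0.24  0.01] w 0.0115 yaw [-8.995e+01  1.000e-01 -1.061e+02] q7 [-0.57  0.7   0.49  1.94 -0.54  0.63 -0.02]
```

Call:
apply_moves(jaw=[-1, -1], translation=[[-0.0001, -0.0005, 0], [-0.0003, -0.001, 0]], angular=[[0, 0, 0], [0, 0, 0]])

```text
clock: 20.9
position: [0.5465, 0.0654, 0.0896]
tool_rot: [-1.57, 0.002, -1.852]
force: [2.6, 7.4, 6.7]
grip_width: 0.0118
```

```bash
python3 st.py
```

```text
t 20.9 TCP trainer mm -95.11 0.08 z 0.0896 F u,n,z 7.87 -0.43 6.68 M [ 1.51 -0.42 -0.  ] w 0.0118 yaw [-8.994e+01  1.000e-01 -1.061e+02] q7 [-0.57  0.7   0.49  1.94 -0.54  0.63 -0.01]
```

Call:
apply_moves(jaw=[-1, -1, -1, -1], translation=[[0, 0, 0.0005], [0, 0, 0.0005], [-0.0001, -0.0005, 0.0005], [-0.0003, -0.001, 0.0005]], angular=[[0, 0, 0], [0, 0, 0], [0, 0, 0], [0, 0, 0]])

```text
clock: 21.3
position: [0.5456, 0.0637, 0.0896]
tool_rot: [-1.571, 0.001, -1.852]
force: [0.8, 5.2, 2.2]
grip_width: 0.0113
```

```bash
python3 st.py
```

```text
t 21.3 TCP trainer mm -97.0 0.4 z 0.0896 F u,n,z 5.28 0.64 2.17 M [ 1.12 -0.36  0.02] w 0.0113 yaw [-8.9990e+01  3.0000e-02 -1.0612e+02] q7 [-0.57  0.7   0.49  1.94 -0.54  0.63 -0.01]
```

Call:
apply_moves(jaw=[-1, -1], translation=[[-0.0001, -0.0005, 0.0002], [-0.0003, -0.001, 0.0002]], angular=[[0, 0, 0], [0, 0, 0]])

```text
clock: 21.5
position: [0.5451, 0.0623, 0.0895]
tool_rot: [-1.571, -0.0, -1.852]
force: [1.3, 4.2, -0.3]
grip_width: 0.0112
```

```bash
python3 st.py
```

```text
t 21.5 TCP trainer mm -98.47 0.56 z 0.0895 F u,n,z 4.36 -0.09 -0.28 M [ 0.82 -0.31 -0.01] w 0.0112 yaw [ -90.     -0.   -106.14] q7 [-0.57  0.7   0.49  1.94 -0.54  0.63 -0.01]
```

Call:
apply_moves(jaw=[-1, -1], translation=[[-0.0001, -0.0005, 0], [-0.0002, -0.001, 0]], angular=[[0, 0, 0], [0, 0, 0]])

```text
clock: 21.7
position: [0.5449, 0.0614, 0.0896]
tool_rot: [-1.571, 0.0, -1.852]
force: [0.8, 3.7, -1.3]
grip_width: 0.0115
```

```bash
python3 st.py
```

```text
t 21.7 TCP trainer mm -99.45 0.48 z 0.0896 F u,n,z 3.8 0.21 -1.31 M [ 0.86 -0.24  0.06] w 0.0115 yaw [ -90.01    0.   -106.14] q7 [-0.56  0.7   0.49  1.94 -0.54  0.63 -0.01]
```

Call:
apply_moves(jaw=[-1, -1, -1, -1], translation=[[0.0004, 0.001, 0], [0.0008, 0.002, 0], [0.0011, 0.003, 0], [0.0014, 0.004, 0]], angular=[[0, 0, 0], [0, 0, 0], [0, 0, 0], [0, 0, 0]])

```text
clock: 22.1
position: [0.546, 0.0641, 0.0896]
tool_rot: [-1.571, -0.001, -1.854]
force: [-1.2, -5.0, 1.6]
grip_width: 0.0115
```

```bash
python3 st.py
```

```text
t 22.1 TCP trainer mm -96.5 0.11 z 0.0896 F u,n,z -5.09 -0.23 1.65 M [-0.94  0.27  0.05] w 0.0115 yaw [-9.001e+01 -9.000e-02 -1.062e+02] q7 [-0.57  0.7   0.49  1.94 -0.54  0.64 -0.02]
```

Call:
apply_moves(jaw=[-1, -1], translation=[[0.0003, 0.0009, 0], [0.0005, 0.0018, 0]], angular=[[0, 0, 0], [0, 0, 0]])

```text
clock: 22.3
position: [0.5466, 0.0659, 0.0896]
tool_rot: [-1.571, -0.001, -1.854]
force: [-1.1, -5.5, 1.9]
grip_width: 0.0114
```

```bash
python3 st.py
```

```text
t 22.3 TCP trainer mm -94.61 0.09 z 0.0896 F u,n,z -5.6 -0.43 1.91 M [-0.97  0.27 -0.  ] w 0.0114 yaw [-9.000e+01 -8.000e-02 -1.062e+02] q7 [-0.57  0.7   0.49  1.94 -0.54  0.64 -0.02]
```

Call:
apply_moves(jaw=[-1, -1, -1], translation=[[0.0003, 0.001, 0], [0.0005, 0.0019, 0], [0.0007, 0.0024, 0]], angular=[[0, 0, 0], [0, 0, 0], [0, 0, 0]])

```text
clock: 22.6
position: [0.5473, 0.0683, 0.0896]
tool_rot: [-1.571, -0.001, -1.854]
force: [-1.7, -5.5, 2.1]
grip_width: 0.0114
```

```bash
python3 st.py
```

```text
t 22.6 TCP trainer mm -92.08 0.11 z 0.0896 F u,n,z -5.74 0.11 2.14 M [-0.94  0.28  0.07] w 0.0114 yaw [-9.001e+01 -8.000e-02 -1.062e+02] q7 [-0.58  0.7   0.49  1.93 -0.54  0.64 -0.02]
```

Call:
apply_moves(jaw=[-1, -1], translation=[[0.0001, 0.0005, 0], [0.0003, 0.001, 0]], angular=[[0, 0, 0], [0, 0, 0]])

```text
clock: 22.8
position: [0.5474, 0.0687, 0.0896]
tool_rot: [-1.571, -0.002, -1.854]
force: [-3.9, -10.8, 4.2]
grip_width: 0.0115
```

```bash
python3 st.py
```

```text
t 22.8 TCP trainer mm -91.65 0.08 z 0.0896 F u,n,z -11.49 0.78 4.23 M [-1.96  0.66  0.01] w 0.0115 yaw [ -90.01   -0.12 -106.22] q7 [-0.58  0.7   0.5   1.93 -0.54  0.64 -0.03]
```

Call:
apply_moves(jaw=[-1, -1], translation=[[-0.0005, -0.0016, 0], [-0.0005, -0.0016, 0]], angular=[[0, 0, 0], [0, 0, 0]])

```text
clock: 23.0
position: [0.5473, 0.0686, 0.0896]
tool_rot: [-1.571, -0.0, -1.853]
force: [-0.6, -1.6, -0.2]
grip_width: 0.0118
```

```bash
python3 st.py
```

```text
t 23.0 TCP trainer mm -91.84 0.14 z 0.0896 F u,n,z -1.74 0.12 -0.21 M [-0.29 -0.05 -0.04] w 0.0118 yaw [-8.9990e+01 -2.0000e-02 -1.0616e+02] q7 [-0.58  0.7   0.49  1.93 -0.54  0.64 -0.02]
```

Call:
apply_moves(jaw=[0, 0, 0, 0, 0], translation=[[0, 0, 0], [0, 0, 0], [0, 0, 0], [0, 0, 0.03], [0, 0, 0.07]], angular=[[0, 0, 0], [0, 0, 0], [0, 0, 0], [0, 0, 0], [0, 0, 0]])

```text
clock: 23.5
position: [0.5464, 0.0687, 0.1592]
tool_rot: [-1.573, -0.002, -1.853]
force: [0.7, 0.4, 1.8]
grip_width: 0.0422
```

Call:
apply_moves(jaw=[0, 0, 0, 0, 0], translation=[[0, 0, 0.04], [0, 0, 0.08], [0, 0, 0.12], [0, 0, 0.123], [0, 0, 0.123]], angular=[[0, 0, 0], [0, 0, 0], [0, 0, 0], [0, 0, 0], [0, 0, 0]])

```text
clock: 24.0
position: [0.5475, 0.0692, 0.2833]
tool_rot: [-1.57, 0.001, -1.852]
force: [-0.7, 0.0, -0.3]
grip_width: 0.0429
```

```bash
python3 st.py
python3 - <<'E'
from workcell import cams
from h import *
d={}
for n in("wrist","scene","side"): d[n]=cams.grab_frame(n)
pickle.dump(d,open("d4.pkl","wb")); o=pickle.load(open("d3.pkl","rb"))
A=np.array([.5728,.1568]);a=np.radians(73.97);u=np.array([np.cos(a),np.sin(a)]);n=np.array([-u[1],u[0]])
for f in(o["wrist"],d["wrist"]):
    h=cv2.cvtColor(f["pixels"],cv2.COLOR_RGB2HSV)
    m=((h[...,1]>110)&(h[...,0]>=4)&(h[...,0]<16)); m[:,:260]=0;m[:,300:]=0;m[:165]=0;m[240:]=0
    r,c=np.nonzero(m); b=np.percentile(r,99.5)+.5
    p=plane(f,(np.median(c),r.max()+.5),.1)[:2]; print("handle top rear -> tip x",(p-A)@u*1000+17+125,"lat",(p-A)@n*1000)
S=cv2.resize(d["scene"]["pixels"][195:305,230:370],None,fx=2.8,fy=2.8,interpolation=2)
out=np.zeros((420,800,3),np.uint8); out[:,:400]=d["wrist"]["pixels"][:,80:480]; out[:S.shape[0],400:400+S.shape[1]]=S[:,:400]
cv2.imwrite("pics/end.png",np.clip(out[:,:,::-1]*1.4,0,255).astype(np.uint8))
for nm,lo,hi in [("green",(50,150,30),(80,255,255)),("yellow",(20,150,100),(32,255,255)),("blue",(105,150,30),(120,255,255))]:
    k,_,st,c=cv2.connectedComponentsWithStats(mask(d["scene"],lo,hi)); print(nm,[c[i].round(1).tolist() for i in range(1,k) if st[i,4]>100])
E
```

```text
t 24.0 TCP trainer mm -91.14 0.1 z 0.2833 F u,n,z -0.19 0.66 -0.35 M [ 0.01 -0.02  0.01] w 0.0429 yaw [-8.9930e+01  8.0000e-02 -1.0611e+02] q7 [-0.73  0.45  0.7   1.78 -0.33  1.03 -0.19]
handle top rear -> tip x 26.618300470868277 lat -0.7771615575521106
handle top rear -> tip x 26.560944871874582 lat -0.756539408715104
green [[201.6, 262.5]]
yellow [[133.3, 78.9], [82.5, 136.7], [406.4, 218.8], [376.1, 394.6]]
blue [[9.4, 46.9], [18.8, 118.6], [105.8, 189.4], [119.4, 236.2], [338.3, 244.5]]
```

View pics/end.png

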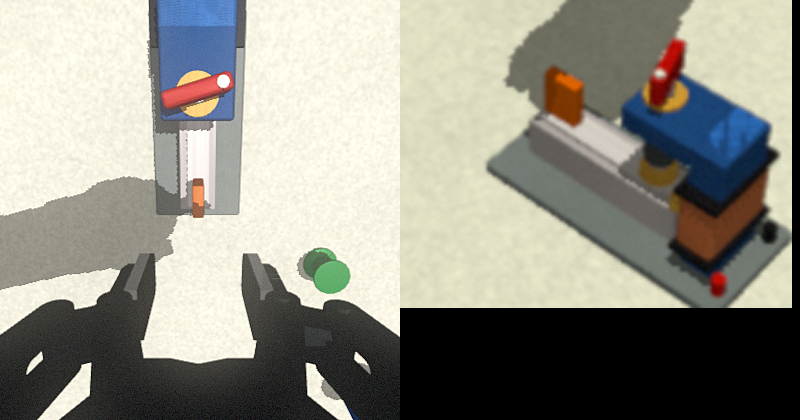

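The final view shows the blade on the ledge up to the stop, the T-handle turned by about 70° and the jaws open and clear. The spool, bottle and driver are at the same pixels as at the start. I'll hand the job in.

```bash
python3 -c "
from workcell import workorder
print(workorder.job_done())"
```

```text
the job is handed in; nothing more can be done
None
```

The gauge blade is on the ledge with its tip against the brass stop. It drags at about 4 N, and I let go of everything and handed the job in at about 24 s.

- **Setting the gap:** With the blade at the stop, I lifted it inside the gap to feel for the shoe, which showed about 4.6 mm of free gap. I lowered it and pushed it back to the stop. Then I turned the T-handle about 70° clockwise, roughly 4.9 mm of plunger travel, with no overshoot and no turning back.
- **Drag check:** I pulled the blade out about 7 mm. With the gripper's downward press eased off, the pull read 4.4 N and then 3.8 N. Earlier readings of 5 to 9 N were taken while the gripper was still bearing down on the blade. Force readings vary by about 0.5 N either way.
- **Final position:** I pushed the blade back until the stop resisted at about 11 N, then eased off and released. The camera puts the tip at 26.6 mm against the nominal 26 mm. That is the same as when it was first seated, and within the 2 mm calibration error.
- **Bystanders:** The spool, bottle and screwdriver were at the same image positions as at the start, within half a pixel.
- **Disagreement:** The first scene and side views differed by up to about 12 mm on the blade and ledge positions, so I used the close wrist-camera measurements instead.

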